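# Close up the telescoping pipe prop

### The job

The three-section telescoping pipe prop clamped on the bench has been left pulled out. Close it up for storage: slide the innermost (thinnest) tube fully home into the middle tube first, and only then the middle tube fully home into the clamped outer tube. Leave the fittings and tools lying around it where they are.

Things in the scene. Friction and masses are not known exactly. Their poses are not given: they have to be found in the camera images.
- prop: steel base plate (120 x 170 mm, 12 mm thick) with two grey clamp saddles (84 mm across, tops 114 mm above the bench) that hold a dark steel outer tube, 50 mm diameter, 195 mm long; bolted down, it does not move. Origin: on the bench under the middle of the clamps. The tubes' common axis is level, 80 mm above the bench, parallel to the body's own y axis; the other two tubes pull out of the outer tube towards +y.
- mouth (a point): centre of the open end face of the outer tube's 58 mm diameter mouth collar, on the tubes' axis; fixed, 95 mm from the prop's origin along its +y. Same axes as the prop.
- middle_collar (a point): centre of the outward (+y) face of the collar on the end of the middle tube: bright steel collar 52 mm diameter, 20 mm long, on a tube of 40 mm diameter. When the middle tube is fully home its collar rests against the outer tube's mouth, so this point is 20 mm from the mouth. Same axes as the prop.
- foot_face (a point): centre of the outward (+y) face of the foot on the end of the innermost tube: a flat round foot 62 mm diameter and 16 mm thick (its last 6 mm a 60 mm diameter black rubber pad), on a tube of 28 mm diameter. When the innermost tube is fully home the foot rests against the middle tube's collar, so this point is 16 mm from middle_collar. Same axes as the prop.
- inner_tube (a joint): how far the innermost tube is pulled out of the middle tube, m: 0 fully home (a hard stop), at most 0.09; starts 0.045 to 0.08. Slides stiffly: about 3 N moves it; it stays where it is left.
- middle_tube (a joint): how far the middle tube is pulled out of the outer tube, m: 0 fully home (a hard stop), at most 0.10; starts 0.05 to 0.09. Slides stiffly: about 9 N moves it (so pushing on the foot moves the innermost tube first, and the middle one only once the innermost is home); it stays where it is left.
- elbow: bystander: dark steel pipe elbow lying flat, arms 55 mm, 54 mm high, on the -x side of the tubes; leave it alone. Origin under the corner.
- tee: bystander: dark steel pipe tee lying flat, 100 x 77 mm, 54 mm high, on the +x side of the tubes; leave it alone. Origin under the junction.
- coupling: bystander: brass coupling, 60 mm diameter, 45 mm high, lying beside the prop; leave it alone. Origin under its centre.
- nipple: bystander: bare steel pipe nipple lying down, 32 mm diameter, 120 mm long; leave it alone. Origin on its underside.
- tin: bystander: closed tin, 80 mm diameter, 100 mm high; leave it alone. Origin under its centre.
- wrench: bystander: steel wrench lying flat; leave it alone.
- hammer: bystander: hammer lying flat; leave it alone.
Not all that is in view belongs to the job. Of the things shaped like the prop, the steel one is meant.

How it is judged (in metres and radians):
On the way, in this order (a step that is already met when the one before it is completed fails the run):
1. the innermost tube is home in the middle tube while the middle tube is still pulled out (value of joint inner_tube below 0.006 m and value of joint middle_tube above 0.012 m), for 0.1 s.
2. the middle tube is home too (value of joint each of inner_tube, middle_tube below 0.006 m), for 0.2 s.
At the end, for the whole second after the job is handed in: the innermost tube is within 6 mm of fully home in the middle tube, and the middle tube within 6 mm of fully home in the outer tube (all of step 2); the robot touches nothing.
It fails at once if the middle tube is shifted by more than 15 mm while the innermost tube is still more than 12 mm out (distance of middle_collar from where it was at the start of the episode above 0.015 m and value of joint inner_tube above 0.012 m).
It fails at once if a fitting or tool lying around is moved by more than 30 mm (distance of any of elbow, tee, coupling, nipple, tin, wrench, hammer from where it was at the start of the episode above 0.03 m).
It also fails if it takes over 40 s, if anything falls off the work surface, if the arm or the gripper's body presses on something with over 40 N, if the wrist force passes 120 N, or if a joint passes its speed limit or range.

### The arm

A 6-joint arm with a two-finger parallel gripper is mounted at the origin on the work surface. World frame = base frame: x ahead of the robot, y to its left, z up, the work surface at z = 0. Lengths are in mm, angles in rad, forces in N, time in s.
With the tool pointing down it reaches from about 300 to 775 mm from the base axis. Payload 14.6 kg.
Tool frame: the origin (TCP) lies midway between the tips of the shut fingers; the grasp point (between the pads) lies 19 mm behind it (manip.tcp_to_grasp is the distance from the TCP to the grasp point, in mm); z points along the fingers, x is the direction in which the jaws open and shut, and the axes are right-handed (so a half turn about z gives the same grasp; the last joint's range is limited). The gripper opens to 94 mm and grips with 3 to 60 N. Pads are 16 mm wide; open, the fingers measure 119 mm over their backs; the gripper's body (75 mm by 177 mm) begins 78 mm behind the grasp point.
Start: joints at [1.119, 0.3, 1.521, -0, 1.321, -0.067], TCP at [206.452, 509.771, 205.446] pointing down, gripper open.
Joint ranges: [-3.03, 3.03], [-0.79, 2.21], [0.23, 2.52], [-1.04, 4.18], [0, 3.07], [-2.55, 2.55]. Speed limits (rad/s): [2.22, 2.22, 2.57, 3.14, 3.14, 3.14].

### API

Orientations are given as [roll, pitch, yaw] about the fixed x, y, z axes, in that order (R = Rz(yaw) Ry(pitch) Rx(roll)).
In Python, from cell import manip gives the robot as it stands.
- The arm moves only by the tool arm_command, never from a script. Its argument "steps" is a list of rows, each a list of 3 entries, a list of its own where there are three numbers: the opening, from 0 (shut) to 1 (fully open), then the shift along the tool's x, y, z in cm, then the turn about the tool's z in rad. A call has 1 to 5 rows; each row shifts and turns the commanded pose from where the row before left it, along the tool's axes as they then stand; what a row does not reach is not made up. A row lasts 1/12 s, in which the tool goes at most 41.7 mm and 7.16 degrees, less where a joint would pass 70% of its speed; a pose out of reach is approached as far as the arm can. A call with a gripper value outside its range is refused whole. The fingers move at their own pace and stop on an object; "force" is the grip in N (left out, the last holds). Time passes only in rows, so rows that do not move let the fingers close. It gives the time, the measured TCP pose, the force and the opening at its end, in the units of the state.
- manip.read_state(): the state, without advancing time (a new reading comes with each control period).
- manip.camera(name): name is "scene" or "top"; returns (picture, depth): 384x512x3 uint8, red, green, blue; 384x512 float32, mm along the optical axis (not along the pixel's ray), 0 where there is no reading.
- manip.calibration(name): a dict with "fx", "fy", "cx", "cy" (pixels), "distortion" ([k1, k2, p1, p2, k3] as OpenCV has them; the pictures are not rectified), "R" (3x3) and "t" (3): a world point X has camera coordinates R X + t. Camera axes: x right, y down, z forward; pixel columns grow to the right and rows downward; lengths in mm; the calibration is good to about 2 mm. A picture is of the moment at which its call begins. calibration takes no time and is no camera call.
- manip.sign_off(): hands the job in, once; it reports no verdict.
The state is a dict: "clock": time; "joints": joint angles; "qd": joint speeds; "effort": joint torques, N m; "eef_pos": TCP position; "eef_rot": TCP orientation; "wrist_force": force on the tool from outside, world axes, zero at the start; "moment": the same for the moment, N m; "finger_gap": finger opening in mm.
Only numpy, scipy, OpenCV 4.12 (cv2) and the standard library are available. Lean on these libraries where they do the work, as an engineer would, in place of code of your own. Each camera call takes 0.05 s, during which the arm holds its last target.

## Working session

There is one attempt and no reset: what is moved stays moved. The work goes in short steps, Python scripts to look and compute and a tool call to move; the robot and the scene stay as the last step left them, time stands still between calls to the robot, and variables do not carry over. Pictures are saved under pics/ and viewed, and the job is handed in when it is done.

Besides the shell and the picture viewer there is one more tool, called after "Emit:" by a JSON object that holds its "name" and its "arguments". arm_command: Moves the arm, as the interface text tells. Its arguments: {"type":"object","properties":{"steps":{"type":"array","items":{"type":"array"}},"force":{"type":"number"}},"required":["steps"]}

```bash
mkdir -p pics; ls
python3 - <<'E'
from cell import manip
import cv2,numpy as np
for n in("scene","top"):
    p,d=manip.camera(n); np.savez(f"{n}0.npz",p=p,d=d)
    cv2.imwrite(f"pics/{n}0.png",cv2.resize(p[:,:,::-1],(800,600)))
    c=manip.calibration(n); print(n,c)
print(manip.read_state())
E
```

```text
pics
scene {'fx': 377.35384658059394, 'fy': 377.35384658059394, 'cx': 252.05503664175768, 'cy': 192.1032888393196, 'distortion': array([-0.01358007,  0.        ,  0.        ,  0.        ,  0.        ]), 'R': array([[-0.71159645,  0.70249431,  0.01149961],
       [ 0.57130283,  0.5880771 , -0.57251934],
       [-0.40895424, -0.40083297, -0.81981056]]), 't': array([ 349.85676696, -219.06051286, 1449.21897527])}
top {'fx': 371.3313067004003, 'fy': 371.3313067004003, 'cx': 253.40152041595718, 'cy': 190.38410951329456, 'distortion': array([-0.02016988,  0.        ,  0.        ,  0.        ,  0.        ]), 'R': array([[-0.02672092, -0.9993567 , -0.02392011],
       [-0.99496262,  0.028901  , -0.09599016],
       [ 0.09661973,  0.02123467, -0.99509483]]), 't': array([  20.54256092,  460.83411911, 1252.5823704 ])}
{'clock': 0.1, 'joints': array([ 1.11936702e+00,  3.00390630e-01,  1.52151588e+00, -1.33859876e-05,
        1.32071688e+00, -6.66045157e-02]), 'qd': array([ 9.98664429e-04, -1.49761016e-03,  3.22906169e-04, -2.13144994e-07,
       -4.97802978e-04,  4.57077019e-04]), 'effort': array([-4.51261394e-04, -5.32649696e+01, -3.53285372e+01,  7.09011080e-02,
        2.35970237e-02, -5.02323883e-05]), 'eef_pos': array([206.37189603, 509.55621741, 204.95805838]), 'eef_rot': array([-3.14153699e+00,  1.02930901e-03,  1.18597488e+00]), 'wrist_force': array([ 0.20256617, -0.17962836, -0.5616567 ]), 'moment': array([ 0.0412284 ,  0.04185267, -0.05347166]), 'finger_gap': 93.93100965184841}
```

View pics/scene0.png

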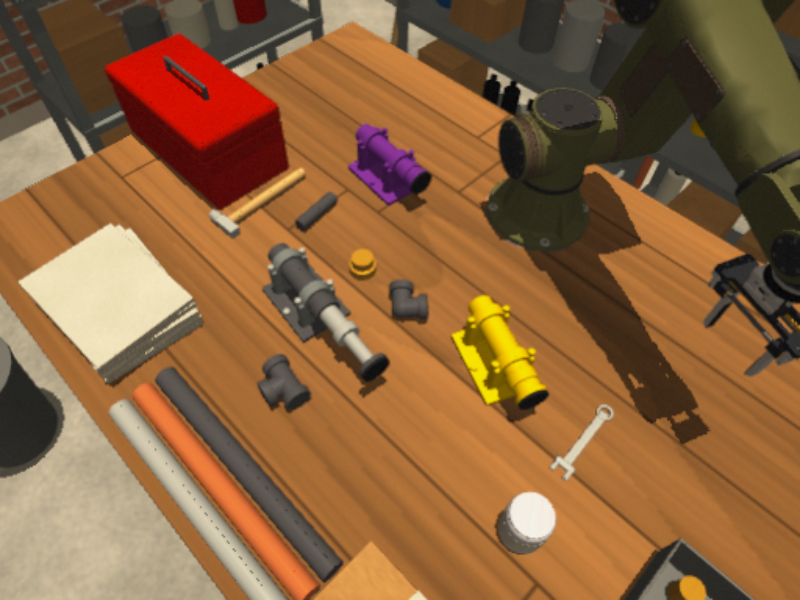

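View pics/top0.png

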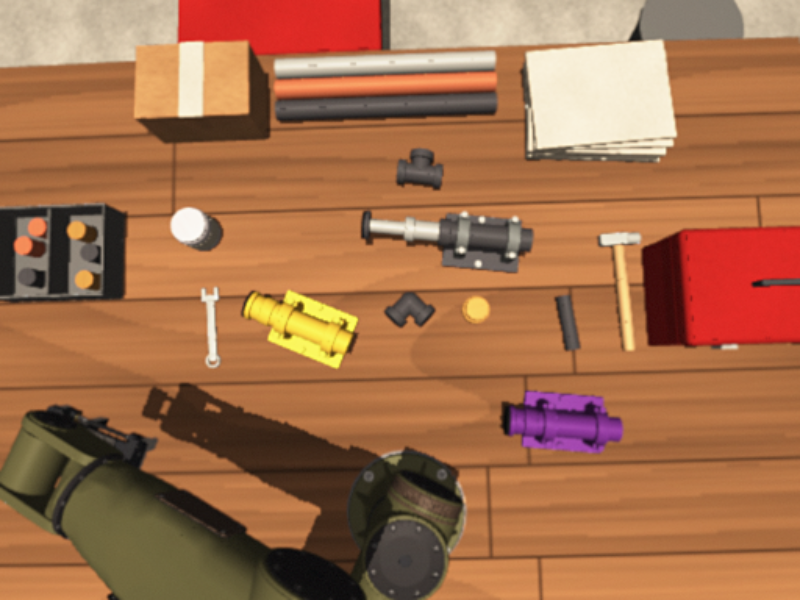

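The scene holds three prop-shaped things, in 800x600 top-view pixels: steel at (450,235), yellow at (300,325) and purple at (565,425). The steel one fits: it's grey, with bright tubes pulled out to the left and a black foot at (367,226). I'll confirm that in a crop and measure it.

```bash
cat > h.py <<'E'
import numpy as np,cv2
from cell import manip
def cloud(n,p=None,d=None):
    if d is None: p,d=manip.camera(n)
    c=manip.calibration(n);K=np.array([[c['fx'],0,c['cx']],[0,c['fy'],c['cy']],[0,0,1]])
    h,w=d.shape;u,v=np.meshgrid(np.arange(w),np.arange(h))
    q=cv2.undistortPoints(np.stack([u,v],-1).reshape(-1,1,2).astype(float),K,c['distortion']).reshape(h,w,2)
    X=np.dstack([q*d[...,None],d]); W=(X-c['t'])@c['R']
    W[d==0]=np.nan
    return p,W
E
python3 - <<'E'
from h import *
for n,(u0,v0,u1,v1) in dict(top=(220,125,350,180),scene=(160,150,260,250)).items():
    z=np.load(n+"0.npz");p,W=cloud(n,z['p'],z['d'])
    s=min(800//(u1-u0),600//(v1-v0))
    cv2.imwrite(f"pics/{n}_crop.png",cv2.resize(p[v0:v1,u0:u1,::-1],None,fx=s,fy=s,interpolation=cv2.INTER_CUBIC))
    print(n,s)
    P=W[v0:v1,u0:u1].reshape(-1,3);C=p[v0:v1,u0:u1].reshape(-1,3)
    m=(P[:,2]>40)&(P[:,2]<140)
    if n=='top':
        P=P[m]
        for y in np.arange(-160,180,10):
            q=P[(P[:,1]>=y)&(P[:,1]<y+10)]
            if len(q)>2: print(y,len(q),"x",q[:,0].min().round(),q[:,0].max().round(),"zmax",q[:,2].max().round())
    else:
        P=P[m]
        for y in np.arange(-160,180,10):
            q=P[(P[:,1]>=y)&(P[:,1]<y+10)]
            if len(q)>2: print(y,len(q),"x",q[:,0].min().round(),q[:,0].max().round(),"z",q[:,2].min().round(),q[:,2].max().round())
E
```

```text
top 6
-160 48 x 561.0 623.0 zmax 110.0
-150 71 x 546.0 632.0 zmax 118.0
-140 86 x 544.0 628.0 zmax 117.0
-130 78 x 545.0 625.0 zmax 117.0
-120 53 x 549.0 617.0 zmax 107.0
-110 53 x 563.0 618.0 zmax 112.0
-100 58 x 563.0 617.0 zmax 111.0
-90 44 x 566.0 612.0 zmax 111.0
-80 36 x 576.0 612.0 zmax 106.0
-70 36 x 576.0 612.0 zmax 102.0
-60 37 x 577.0 618.0 zmax 103.0
-50 37 x 579.0 617.0 zmax 105.0
-40 41 x 577.0 624.0 zmax 109.0
-30 48 x 576.0 623.0 zmax 110.0
-20 35 x 578.0 618.0 zmax 109.0
-10 25 x 590.0 614.0 zmax 98.0
0 28 x 591.0 620.0 zmax 96.0
10 28 x 593.0 620.0 zmax 97.0
20 28 x 594.0 619.0 zmax 98.0
30 24 x 596.0 619.0 zmax 96.0
40 27 x 596.0 624.0 zmax 96.0
50 37 x 597.0 642.0 zmax 111.0
60 59 x 583.0 639.0 zmax 114.0
70 30 x 585.0 640.0 zmax 114.0
scene 6
-160 55 x 407.0 607.0 z 40.0 105.0
-150 71 x 415.0 629.0 z 40.0 115.0
-140 92 x 428.0 630.0 z 40.0 115.0
-130 146 x 545.0 630.0 z 41.0 114.0
-120 60 x 547.0 615.0 z 55.0 106.0
-110 42 x 568.0 748.0 z 44.0 109.0
-100 88 x 567.0 754.0 z 40.0 111.0
-90 138 x 565.0 754.0 z 41.0 109.0
-80 72 x 432.0 784.0 z 40.0 100.0
-70 97 x 426.0 785.0 z 41.0 102.0
-60 122 x 413.0 786.0 z 40.0 100.0
-50 123 x 411.0 781.0 z 41.0 103.0
-40 87 x 422.0 762.0 z 40.0 106.0
-30 94 x 434.0 751.0 z 40.0 106.0
-20 115 x 443.0 745.0 z 40.0 108.0
-10 43 x 451.0 737.0 z 40.0 94.0
0 26 x 594.0 618.0 z 78.0 95.0
10 27 x 592.0 619.0 z 76.0 93.0
20 33 x 595.0 620.0 z 78.0 94.0
30 26 x 596.0 622.0 z 75.0 94.0
40 32 x 598.0 624.0 z 77.0 96.0
50 13 x 601.0 641.0 z 84.0 102.0
60 64 x 586.0 642.0 z 72.0 112.0
70 162 x 584.0 643.0 z 50.0 112.0
80 4 x 585.0 593.0 z 70.0 84.0
```

```bash
sleep 1
```

```text
(no output)
```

View pics/top_crop.png

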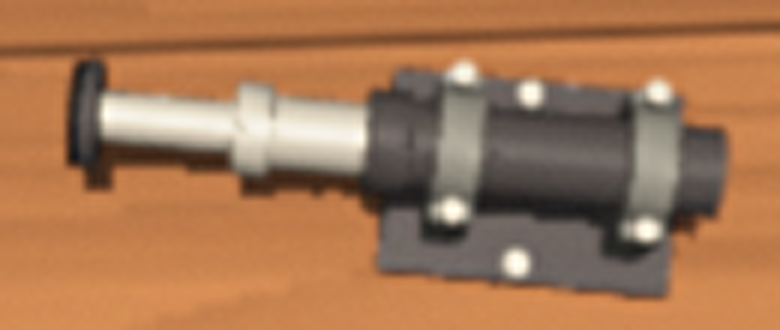

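View pics/scene_crop.png

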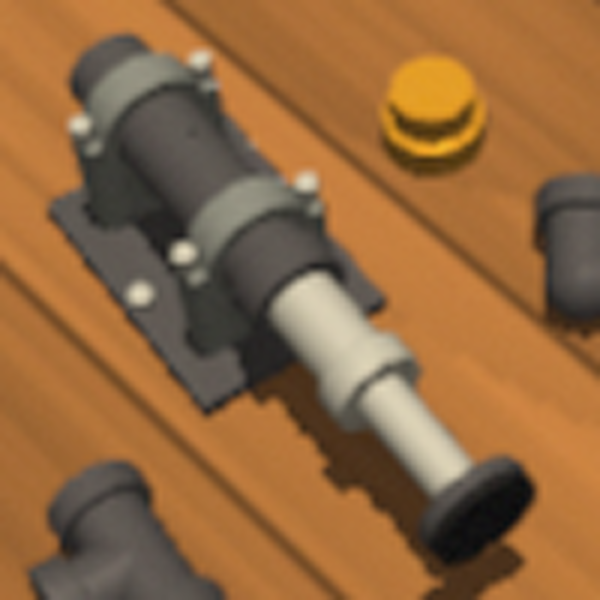

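The crops confirm it: the steel prop has two bright sections pulled out, and its black foot is at about (88,115) in the top crop and (478,510) in the scene crop. Next I'll fit the axis and foot face.

Run:
```python
from h import *
from scipy.optimize import least_squares
z=np.load("top0.npz");p,W=cloud("top",z['p'],z['d']);T=W[125:180,220:350].reshape(-1,3)
z=np.load("scene0.npz");p2,W2=cloud("scene",z['p'],z['d']);S=W2[150:250,160:260].reshape(-1,3)
for nm,A in(("top",T),("scene",S)):
    f=lambda A,y0,y1:A[(A[:,2]>82)&(A[:,0]>540)&(A[:,0]<660)&(A[:,1]>y0)&(A[:,1]<y1)]
    a=f(A,2,45); b=f(A,-118,-104)
    def res(q):
        o=[]
        for P,r in((a,None),):
            # inner/middle tube handled separately by y
            pass
        i=a[(a[:,1]>10)]
        rr=lambda P:np.hypot((P[:,0]-q[0]-q[1]*P[:,1])*np.cos(np.arctan(q[1])),P[:,2]-q[2])
        return np.r_[rr(i)-14, rr(b)-25]
    s=least_squares(res,[600,.1,80],loss='soft_l1'); print(nm,len(a),len(b),s.x.round(3),np.abs(s.fun).mean().round(2))
    k=s.x[1];d=np.array([k,1,0])/np.hypot(k,1);o=np.array([s.x[0],0,s.x[2]])
    Q=A[(np.linalg.norm(np.cross(A-o,d),axis=1)<40)&(A[:,2]>45)];t=(Q-o)@d;r=np.linalg.norm(np.cross(Q-o,d),axis=1)
    for v in range(-120,100,4):
        m=(t>=v)&(t<v+4)
        if m.sum(): print((v,int(m.sum()),int(np.percentile(r[m],90))),end=' ')
    print()
    m=(t>40)&(r>17);print("foot t",np.percentile(t[m],[2,25,50,75,95]).round(1))
```

```text
top 102 65 [6.05869e+02 1.29000e-01 8.01170e+01] 1.81
(-120, 19, 26) (-116, 18, 25) (-112, 19, 30) (-108, 23, 30) (-104, 23, 31) (-100, 22, 30) (-96, 20, 31) (-92, 22, 30) (-88, 17, 24) (-84, 15, 22) (-80, 15, 22) (-76, 14, 21) (-72, 14, 21) (-68, 16, 22) (-64, 15, 21) (-60, 13, 21) (-56, 15, 21) (-52, 16, 22) (-48, 16, 21) (-44, 14, 22) (-40, 15, 21) (-36, 18, 27) (-32, 21, 27) (-28, 20, 26) (-24, 18, 26) (-20, 17, 28) (-16, 9, 17) (-12, 10, 17) (-8, 10, 17) (-4, 10, 14) (0, 11, 14) (4, 9, 15) (8, 9, 15) (12, 11, 15) (16, 13, 16) (20, 10, 15) (24, 11, 15) (28, 8, 14) (32, 12, 16) (36, 10, 17) (40, 9, 15) (44, 9, 15) (48, 12, 16) (52, 12, 15) (56, 23, 30) (60, 28, 31) (64, 21, 33) (68, 21, 32) (72, 18, 32) 
foot t [58.6 61.4 66.3 70.4 74. ]
scene 112 53 [6.03796e+02 1.24000e-01 7.91880e+01] 1.56
(-120, 15, 27) (-116, 20, 26) (-112, 6, 27) (-108, 18, 29) (-104, 20, 30) (-100, 21, 29) (-96, 19, 31) (-92, 27, 29) (-88, 57, 28) (-84, 18, 25) (-80, 15, 21) (-76, 14, 21) (-72, 14, 21) (-68, 12, 21) (-64, 14, 21) (-60, 17, 21) (-56, 15, 21) (-52, 18, 20) (-48, 14, 20) (-44, 15, 20) (-40, 13, 21) (-36, 4, 23) (-32, 17, 27) (-28, 26, 26) (-24, 18, 25) (-20, 22, 26) (-16, 65, 25) (-12, 12, 17) (-8, 12, 14) (-4, 11, 14) (0, 11, 15) (4, 8, 15) (8, 14, 15) (12, 11, 14) (16, 10, 14) (20, 13, 14) (24, 10, 14) (28, 14, 14) (32, 8, 14) (36, 14, 15) (40, 9, 15) (44, 14, 15) (48, 12, 15) (52, 5, 17) (60, 16, 31) (64, 25, 32) (68, 34, 31) (72, 42, 30) (76, 118, 29) 
foot t [62.  68.5 75.2 77.  78. ]
```

```bash
cat > plan.py <<'E'
import numpy as np,sys
from cell import manip
def plan(goal,yawg,n):
    s=manip.read_state();p=s['eef_pos'].copy();y=s['eef_rot'][2]
    d=(np.array(goal)-p)/n;dy=-(yawg-y)/n
    for i in range(n):
        X=np.array([np.cos(y),np.sin(y),0]);Y=np.array([np.sin(y),-np.cos(y),0])
        print([0,[round(d@X/10,1),round(d@Y/10,1),round(-d[2]/10,1)],round(dy,3)]); y-=dy
E
python3 -c "
from plan import *
plan([621,130,200],-0.126,15)"
```

```text
[0, [np.float64(-1.3), np.float64(3.5), np.float64(0.0)], np.float64(0.087)]
[0, [np.float64(-1.0), np.float64(3.6), np.float64(0.0)], np.float64(0.087)]
[0, [np.float64(-0.7), np.float64(3.7), np.float64(0.0)], np.float64(0.087)]
[0, [np.float64(-0.4), np.float64(3.7), np.float64(0.0)], np.float64(0.087)]
[0, [np.float64(-0.0), np.float64(3.7), np.float64(0.0)], np.float64(0.087)]
[0, [np.float64(0.3), np.float64(3.7), np.float64(0.0)], np.float64(0.087)]
[0, [np.float64(0.6), np.float64(3.7), np.float64(0.0)], np.float64(0.087)]
[0, [np.float64(0.9), np.float64(3.6), np.float64(0.0)], np.float64(0.087)]
[0, [np.float64(1.3), np.float64(3.5), np.float64(0.0)], np.float64(0.087)]
[0, [np.float64(1.6), np.float64(3.4), np.float64(0.0)], np.float64(0.087)]
[0, [np.float64(1.9), np.float64(3.3), np.float64(0.0)], np.float64(0.087)]
[0, [np.float64(2.1), np.float64(3.1), np.float64(0.0)], np.float64(0.087)]
[0, [np.float64(2.4), np.float64(2.9), np.float64(0.0)], np.float64(0.087)]
[0, [np.float64(2.6), np.float64(2.7), np.float64(0.0)], np.float64(0.087)]
[0, [np.float64(2.9), np.float64(2.4), np.float64(0.0)], np.float64(0.087)]
```

Emit:
{"name": "arm_command", "arguments": {"steps": [[0,[-1.3,3.5,0],0.087],[0,[-1.0,3.6,0],0.087],[0,[-0.7,3.7,0],0.087],[0,[-0.4,3.7,0],0.087],[0,[0,3.7,0],0.087]], "force": 40}}

```text
clock: 0.52
eef_pos: [344.7, 382.0, 205.3]
eef_rot: [-3.142, 0.0, 0.747]
wrist_force: [-0.2, 0.6, 0.8]
finger_gap: 64.1
```

Emit:
{"name": "arm_command", "arguments": {"steps": [[0,[0.3,3.7,0],0.087],[0,[0.6,3.7,0],0.087],[0,[0.9,3.6,0],0.087],[0,[1.3,3.5,0],0.087],[0,[1.6,3.4,0],0.087]]}}

```text
clock: 0.93
eef_pos: [483.0, 256.5, 205.3]
eef_rot: [3.142, 0.0, 0.312]
wrist_force: [0.0, 0.1, -0.0]
finger_gap: 31.1
```

Emit:
{"name": "arm_command", "arguments": {"steps": [[0,[1.9,3.3,0],0.087],[0,[2.1,3.1,0],0.087],[0,[2.4,2.9,0],0.087],[0,[2.6,2.7,0],0.087],[0,[0,0,0],0.087]]}}

```text
clock: 1.35
eef_pos: [596.1, 151.8, 204.3]
eef_rot: [3.14, 0.001, -0.128]
wrist_force: [-1.5, -0.1, -0.6]
finger_gap: 0.3
```

Emit:
{"name": "arm_command", "arguments": {"steps": [[0,[1.4,0.5,0],0],[0,[1.4,0.5,2.0],0],[0,[0,0.5,4.0],0],[0,[0,0.5,4.0],0],[0,[0,0,3.8],0]]}}

```text
clock: 1.77
eef_pos: [618.1, 132.2, 65.2]
eef_rot: [3.141, 0.001, -0.12]
wrist_force: [0.9, 0.4, -0.4]
finger_gap: 0.6
```

Emit:
{"name": "arm_command", "arguments": {"steps": [[0,[0,0,0],0],[0,[0,0,0],0]]}}

```text
clock: 1.93
eef_pos: [617.8, 133.1, 66.6]
eef_rot: [3.141, 0.003, -0.119]
wrist_force: [1.2, -0.2, 0.5]
finger_gap: 0.7
```

Run:
```python
from h import *
for n in("scene","top"):
    p,d=manip.camera(n); np.savez(n+"1.npz",p=p,d=d)
    u0,v0=(150,140) if n=="scene" else (190,110)
    cv2.imwrite(f"pics/{n}1.png",cv2.resize(p[v0:v0+120,u0:u0+160,::-1],(800,600),interpolation=cv2.INTER_CUBIC))
s=manip.read_state();e=s['eef_pos'];print(e,s['wrist_force'])
d=np.array([.126,.992]);print("t",(e[:2]-[605,0])@d)
```

```text
[619.77002922 133.56495133  70.21932533] [ 0.64965193 -0.2848962   0.93405153]
t 134.35745540185357
```

View pics/scene1.png

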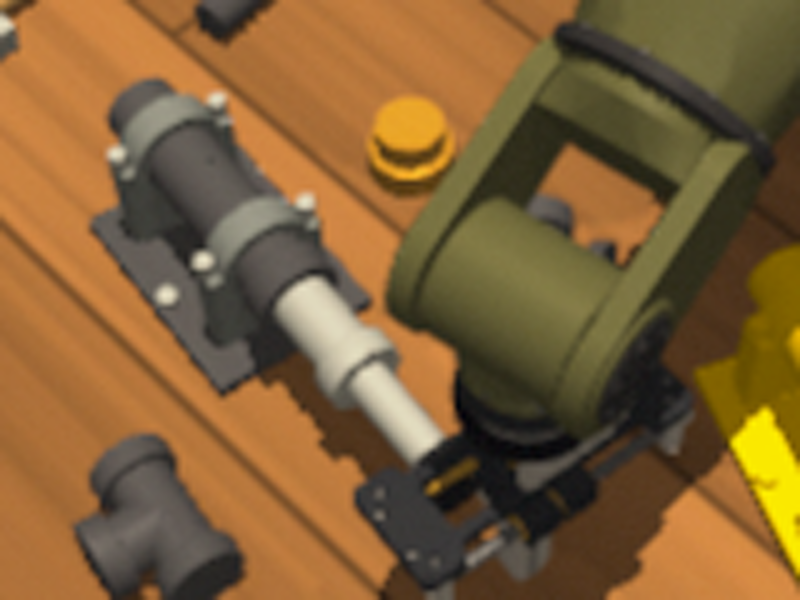

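View pics/top1.png

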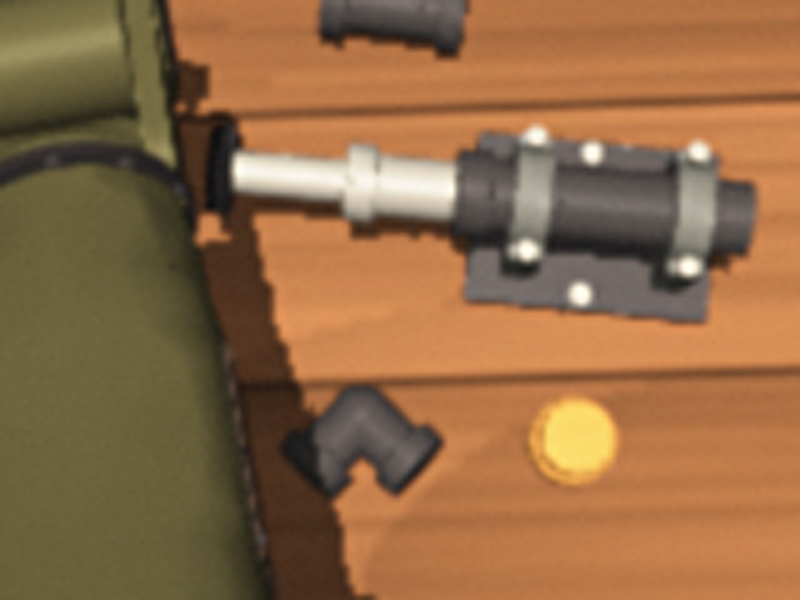

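The view is clear. The fingers are beyond the foot and in line with the axis, about 45 mm from contact. I'll close in and push gently while watching the force.

Emit:
{"name": "arm_command", "arguments": {"steps": [[0,[0,1.0,0.2],0],[0,[0,1.0,0],0],[0,[0,1.0,0],0],[0,[0,0.5,0],0],[0,[0,0.5,0],0]]}}

```text
clock: 2.45
eef_pos: [613.9, 92.3, 66.1]
eef_rot: [-3.141, -0.001, -0.12]
wrist_force: [-0.2, -0.4, -0.3]
finger_gap: 0.0
```

Emit:
{"name": "arm_command", "arguments": {"steps": [[0,[0,0.5,0],0],[0,[0,0.5,0],0],[0,[0,0.5,0],0],[0,[0,0.5,0],0]]}}

```text
clock: 2.78
eef_pos: [611.4, 73.6, 65.6]
eef_rot: [-3.141, -0.0, -0.119]
wrist_force: [-0.9, 4.1, 2.4]
finger_gap: 0.2
```

Emit:
{"name": "arm_command", "arguments": {"steps": [[0,[0,0.5,0],0],[0,[0,0.5,0],0],[0,[0,0.5,0],0],[0,[0,0.5,0],0],[0,[0,0.5,0],0]]}}

```text
clock: 3.2
eef_pos: [608.3, 48.3, 65.4]
eef_rot: [-3.142, 0.0, -0.119]
wrist_force: [-0.3, 3.6, 1.8]
finger_gap: 0.3
```

Emit:
{"name": "arm_command", "arguments": {"steps": [[0,[0,0.5,0],0],[0,[0,0.5,0],0],[0,[0,0.5,0],0]]}}

```text
clock: 3.45
eef_pos: [606.5, 33.4, 65.4]
eef_rot: [3.142, 0.0, -0.119]
wrist_force: [-1.8, 2.5, 2.3]
finger_gap: 0.3
```

Run:
```python
from h import *
for n in("top","scene"):
    p,d=manip.camera(n)
    u0,v0=(150,140) if n=="scene" else (190,110)
    cv2.imwrite(f"pics/{n}2.png",cv2.resize(p[v0:v0+120,u0:u0+160,::-1],(800,600),interpolation=cv2.INTER_CUBIC))
    p,W=cloud(n,p,d)
    o=np.array([605,0,80]);a=np.array([.126,.992,0]);Q=W[120:250,150:350].reshape(-1,3);Q=Q[Q[:,2]>84]
    t=(Q-o)@a;r=np.linalg.norm(np.cross(Q-o,a),axis=1)
    print([(v,int(np.percentile(r[m],90))) for v in range(-100,70,4) if (m:=(t>=v)&(t<v+4)&(r<36)).sum()>2])
print(manip.read_state()['eef_pos'],manip.read_state()['wrist_force'])
```

```text
[(-100, 29), (-96, 31), (-92, 30), (-88, 26), (-84, 21), (-80, 21), (-76, 22), (-72, 21), (-68, 22), (-64, 22), (-60, 20), (-56, 22), (-52, 22), (-48, 22), (-44, 23), (-40, 21), (-36, 28), (-32, 27), (-28, 27), (-24, 26)]
[(-100, 28), (-96, 28), (-92, 29), (-88, 28), (-84, 22), (-80, 19), (-76, 19), (-72, 21), (-68, 21), (-64, 19), (-60, 19), (-56, 20), (-52, 20), (-28, 24), (-24, 26), (-20, 25), (-16, 24), (12, 31), (16, 31), (20, 29), (24, 27), (28, 24), (32, 30), (40, 33), (44, 31)]
[606.58058662  32.86239392  65.31188261] [ 0.7033251   0.06223404 -0.442659  ]
```

View pics/top2.png

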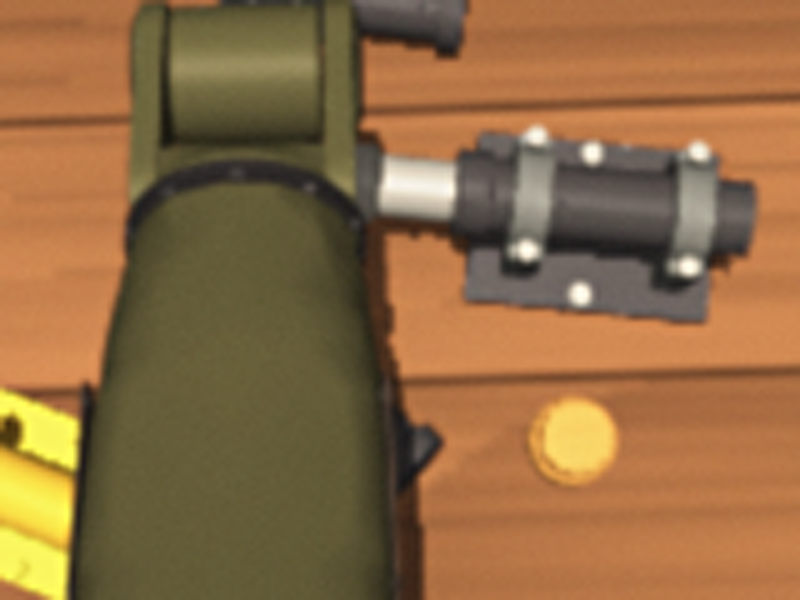

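The collar hasn't moved (still at t≈-14). The foot spans t≈12 to 26, so about 25 mm of inner travel remains.

Emit:
{"name": "arm_command", "arguments": {"steps": [[0,[0,0.5,0],0],[0,[0,0.5,0],0],[0,[0,0.5,0],0],[0,[0,0.3,0],0],[0,[0,0.3,0],0]]}}

```text
clock: 3.97
eef_pos: [604.0, 12.6, 65.3]
eef_rot: [-3.142, 0.0, -0.119]
wrist_force: [-0.6, 3.5, -0.3]
finger_gap: 0.9
```

Emit:
{"name": "arm_command", "arguments": {"steps": [[0,[0,0.2,0],0],[0,[0,0.2,0],0]]}}

```text
clock: 4.13
eef_pos: [603.6, 9.4, 65.4]
eef_rot: [-3.141, 0.0, -0.119]
wrist_force: [-0.9, 9.6, -0.7]
finger_gap: 0.6
```

Emit:
{"name": "arm_command", "arguments": {"steps": [[0,[0,0.2,0],0],[0,[0,0.2,0],0]]}}

```text
clock: 4.3
eef_pos: [603.1, 5.8, 65.3]
eef_rot: [-3.14, 0.0, -0.119]
wrist_force: [-1.3, 9.6, 0.8]
finger_gap: 0.5
```

The force rose from about 3.5 to 9.6 N, so the inner tube is home. I'll hold for the step 1 dwell and check.

Emit:
{"name": "arm_command", "arguments": {"steps": [[0,[0,0,0],0],[0,[0,0,0],0]]}}

```text
clock: 4.47
eef_pos: [603.0, 5.5, 65.3]
eef_rot: [-3.141, 0.0, -0.119]
wrist_force: [-1.3, 6.2, -0.2]
finger_gap: 0.5
```

Run:
```python
from h import *
n="scene";p,d=manip.camera(n)
cv2.imwrite("pics/scene3.png",cv2.resize(p[140:260,150:310,::-1],(800,600),interpolation=cv2.INTER_CUBIC))
```

```text
(no output)
```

View pics/scene3.png

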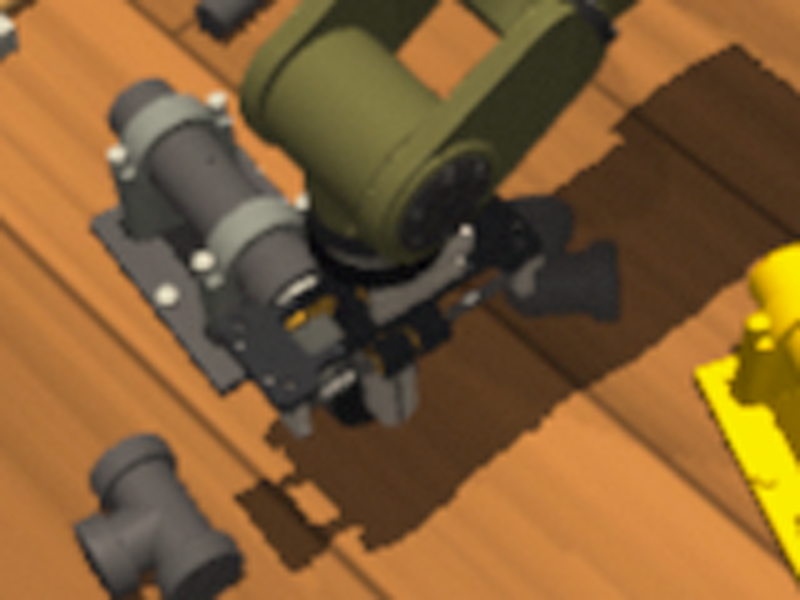

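The gripper hides the joint, but the bright tube is still visible at (295,290), so the middle tube is still out. I'll push on.

Emit:
{"name": "arm_command", "arguments": {"steps": [[0,[0,0.5,0],0],[0,[0,0.5,0],0],[0,[0,0.5,0],0],[0,[0,0.5,0],0],[0,[0,0.5,0],0]]}}

```text
clock: 4.93
eef_pos: [599.9, -19.0, 65.4]
eef_rot: [-3.14, 0.001, -0.119]
wrist_force: [-2.9, 10.0, 0.5]
finger_gap: 0.2
```

Emit:
{"name": "arm_command", "arguments": {"steps": [[0,[0,0.4,0],0],[0,[0,0.4,0],0],[0,[0,0.3,0],0],[0,[0,0.2,0],0]]}}

```text
clock: 5.27
eef_pos: [598.3, -32.0, 65.3]
eef_rot: [-3.14, 0.001, -0.119]
wrist_force: [-3.3, 9.7, 1.9]
finger_gap: 0.7
```

Emit:
{"name": "arm_command", "arguments": {"steps": [[0,[0,0.2,0],0],[0,[0,0.2,0],0]]}}

```text
clock: 5.43
eef_pos: [597.8, -35.8, 65.3]
eef_rot: [-3.14, 0.001, -0.119]
wrist_force: [-3.8, 10.4, 1.6]
finger_gap: 0.5
```

Emit:
{"name": "arm_command", "arguments": {"steps": [[0,[0,0.2,0],0],[0,[0,0.2,0],0]]}}

```text
clock: 5.6
eef_pos: [597.3, -39.8, 65.3]
eef_rot: [-3.14, 0.001, -0.119]
wrist_force: [-3.8, 9.7, 2.9]
finger_gap: 0.7
```

Emit:
{"name": "arm_command", "arguments": {"steps": [[0,[0,0.2,0],0],[0,[0,0.1,0],0]]}}

```text
clock: 5.77
eef_pos: [597.1, -41.1, 65.4]
eef_rot: [-3.138, 0.001, -0.119]
wrist_force: [-2.7, 28.3, 2.1]
finger_gap: 0.5
```

The hard stop came at t≈-41, as predicted, with the force rising to 28 N. I'll hold for 0.25 s, then back off along the axis and lift.

Emit:
{"name": "arm_command", "arguments": {"steps": [[0,[0,0,0],0],[0,[0,0,0],0],[0,[0,0,0],0]]}}

```text
clock: 6.02
eef_pos: [597.1, -41.0, 65.3]
eef_rot: [-3.138, 0.001, -0.118]
wrist_force: [-2.9, 20.7, 2.9]
finger_gap: 0.4
```

Emit:
{"name": "arm_command", "arguments": {"steps": [[0,[0,-1,0],0],[0,[0,-2,0],0],[0,[0,-3,0],0],[0,[0,-3,-2],0],[0,[0,-3,-4],0]]}}

```text
clock: 6.43
eef_pos: [609.5, 71.9, 116.3]
eef_rot: [3.14, 0.006, -0.119]
wrist_force: [0.7, -1.1, 0.5]
finger_gap: 0.3
```

Emit:
{"name": "arm_command", "arguments": {"steps": [[0,[0,-4,-4],0],[0,[0,-4,-2],0],[0,[0,-4,0],0],[0,[0,-2,0],0],[0,[0,0,0],0]]}}

```text
clock: 6.85
eef_pos: [626.0, 200.3, 166.9]
eef_rot: [-3.142, -0.001, -0.115]
wrist_force: [0.4, -0.4, -0.3]
finger_gap: 0.3
```

Run:
```python
from h import *
o=np.array([605,0,80]);a=np.array([.126,.992,0])
for n in("top","scene"):
    p,d=manip.camera(n)
    u0,v0=(150,140) if n=="scene" else (210,110)
    cv2.imwrite(f"pics/{n}4.png",cv2.resize(p[v0:v0+120,u0:u0+160,::-1],(800,600),interpolation=cv2.INTER_CUBIC))
    p,W=cloud(n,p,d)
    Q=W[120:250,150:350].reshape(-1,3);Q=Q[Q[:,2]>55]
    t=(Q-o)@a;r=np.linalg.norm(np.cross(Q-o,a),axis=1)
    print([(v,int(m.sum()),int(np.percentile(r[m],90))) for v in range(-120,0,3) if (m:=(t>=v)&(t<v+3)&(r<36)).sum()>2])
print(manip.read_state()['eef_pos'],manip.read_state()['wrist_force'])
```

```text
[(-120, 13, 26), (-117, 13, 28), (-114, 14, 27), (-111, 17, 30), (-108, 18, 29), (-105, 16, 31), (-102, 17, 29), (-99, 17, 30), (-96, 15, 30), (-93, 15, 30), (-90, 17, 29), (-87, 13, 26), (-84, 14, 27), (-81, 14, 27), (-78, 16, 27), (-75, 14, 25), (-72, 15, 27), (-69, 16, 30), (-66, 18, 32), (-63, 16, 32), (-60, 17, 31), (-57, 17, 32), (-54, 14, 31)]
[(-120, 11, 24), (-117, 15, 25), (-114, 8, 24), (-111, 6, 27), (-108, 8, 28), (-105, 23, 30), (-102, 11, 29), (-99, 16, 29), (-96, 19, 29), (-93, 14, 28), (-90, 13, 29), (-87, 36, 28), (-84, 12, 24), (-81, 10, 26), (-78, 14, 25), (-75, 19, 27), (-72, 8, 26), (-69, 4, 26), (-66, 8, 29), (-63, 19, 30), (-60, 22, 31), (-57, 19, 30), (-54, 30, 30), (-51, 114, 28), (-48, 7, 27)]
[626.04263845 196.61272156 166.54280914] [ 0.09924331  0.52809239 -0.73922099]
```

View pics/top4.png

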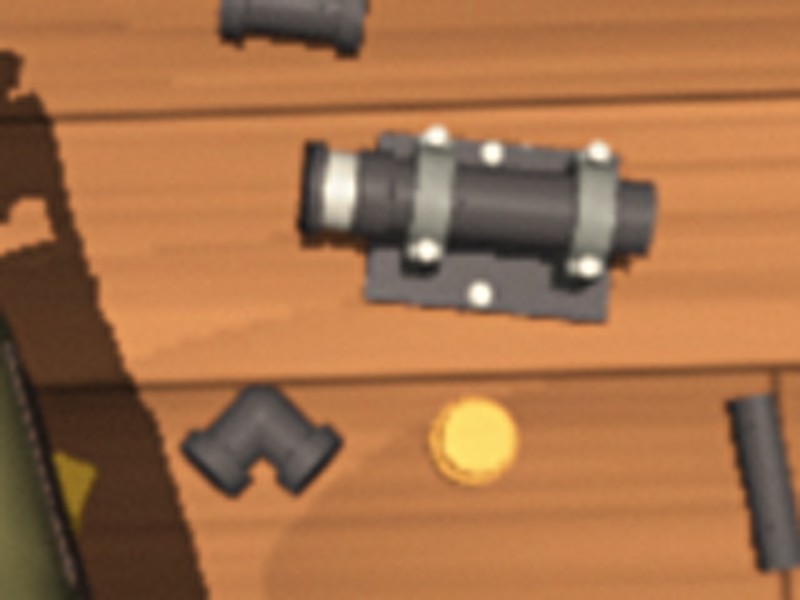

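View pics/scene4.png

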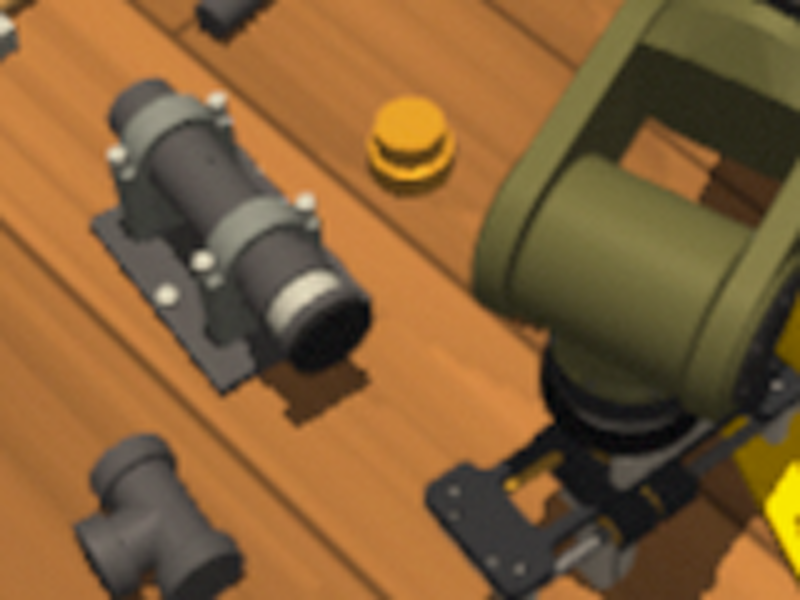

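The views show the foot against the collar and the collar against the mouth. The foot face is at t≈-50, as predicted. The tee, elbow and coupling haven't moved, and the robot is clear, so I'm handing in.

```bash
python3 -c "
from cell import manip
s=manip.read_state();print(s['clock'],s['wrist_force'],abs(s['qd']).max());print(manip.sign_off())"
```

```text
6.95 [ 0.09924331  0.52809239 -0.73922099] 0.036221789231076114
the job is handed in; nothing more can be done
None
```

The steel prop is closed up and the job is handed in, at 6.95 s on the robot's clock. I pushed the foot along the tube axis with shut fingers, backed off and lifted clear.

- **Inner tube first:** the push force stayed at about 3–4 N, then rose to about 9.6 N when the inner tube reached home. I held there for about 0.2 s with the middle tube still out. The gripper hid the foot-to-collar joint in that picture, so the force jump and the tool position are what show the inner tube was home.
- **Middle tube second:** it slid at about 10 N and hit its stop at the position I had predicted, where the force reached 28 N. I held it there for 0.25 s.
- **Last checks:** in both pictures the foot is against the collar and the collar against the mouth. The foot face is about 36 mm from the mouth, as it should be, to within the 2–3 mm the depth images allow.
- **Surroundings:** the tee, elbow, coupling and nipple look untouched in the last crops. The tin, wrench and hammer were outside or only at the edge of those crops, and the robot met no unexpected force on the way. At hand-in the wrist force was under 1 N.

No check failed or disagreed.

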